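# Lock the label roll on its holder

## Task

The white label roll has just been put on its holder at the packing bench: take the upright pin of that holder's orange lock collar and turn the collar clockwise until the pin stands in line with the green mark, then let go. The holder with the brown tape roll looks the same but is still being loaded, so leave its collar as it is.

Things in the scene. Friction and masses are not known exactly. Their poses are not given: they have to be found in the camera images.
- label_holder: Holder fixed to the bench with the WHITE label roll (144 mm across, top 72 mm above the bench), a dark steel flange on it (104 mm across) and an orange lock collar (60 mm across, top at 94 mm) that turns about the holder's upright axis. Origin: on that axis at bench level. x points to the green locked mark, a strip 12 mm wide on the flange, 30 to 70 mm from the axis; z is up.
- label_collar (a joint): Turn of the white roll's collar in rad, growing clockwise seen from above: 0 fully open (a stop, pin 1.75 rad anticlockwise of the green mark), 1.75 locked (pin in line with the mark), 2.25 a stop past the mark. Light friction (0.12 N m, about 3 N at the pin); it stays where it is left.
- label_pin (a point): Centre of the upright round orange pin on the white roll's collar: 16 mm in diameter, black dot on top, 40 mm from the collar's axis. It stands clear from 94 to 139 mm above the bench (centre at 116.5 mm) and moves with the collar; nothing else on the holder is higher than 97 mm.
- tape_pin (a point): Centre of the same kind of pin on the other holder, which carries a BROWN tape roll and is otherwise the same. To be left where it is.
There are look-alikes about, which are no part of the job. Leave any blue or pink look-alike of the label_holder alone.

How it is judged:
By the outcome, as a careful person would: the job done as asked, in the order asked, and still so for the second after the job is handed in, with the robot touching nothing.
It also fails if it takes over 35 s, if anything falls off the work surface, if the arm or the gripper's body presses on something with over 40 N, if the wrist force passes 120 N, or if a joint passes its speed limit or range.

## Robot

A 6-joint arm with a two-finger parallel gripper is mounted at the origin on the work surface. World frame = base frame: x ahead of the robot, y to its left, z up, the work surface at z = 0. Lengths are in mm, angles in degrees, forces in N, time in s.
With the tool pointing down it reaches from about 350 to 850 mm from the base axis. Payload 8.1 kg.
Tool frame: the origin (TCP) lies on the mounting face of the last link; the fingertips stand 173 mm ahead of it and the grasp point (between the pads) lies 155 mm ahead of it; z points along the fingers, y is the direction in which the jaws open and shut (so a half turn about z gives the same grasp; the last joint's range is limited). The gripper opens to 85 mm and grips with 20 to 120 N. Pads are 22 mm wide; open, the fingers measure 114 mm over their backs; the gripper's body (76 mm by 85 mm) begins 54 mm behind the grasp point. The pads swing forward as they close: fully open they stand 13 mm farther back than shut.
Start: joints at [-69.924, 7.471, 85.268, -0, 87.261, -4.893], TCP at [253.302, -543.916, 404.692] pointing down, gripper open.
Joint ranges: [-169.43, 169.43], [-51.17, 129.36], [1.28, 143.12], [-76.62, 256.62], [0, 156.53], [-152.29, 152.29]. Speed limits (degrees/s): [136.94, 136.94, 159.86, 180, 180, 180].

## Interface

Orientations are given as [roll, pitch, yaw] about the fixed x, y, z axes, in that order (R = Rz(yaw) Ry(pitch) Rx(roll)).
In Python, from bench import * gives the robot as it stands.
- The arm moves only by the tool arm_command, never from a script. Its argument "plan" is a list of rows, each an object of numbers: "jaw": the closure, from 0 (fully open) to 1 (shut); "dx", "dy", "dz": the shift along the tool's x, y, z in mm; "wx", "wy", "wz": the turn, a rotation vector about the tool's x, y, z in rad. A call has 1 to 12 rows; each row is the pose to reach, as a shift and turn from the pose commanded when the call began, along the tool's axes at that moment; what a row does not reach only later rows make up. A row lasts 1/10 s, in which the tool goes at most 50 mm and 8.59 degrees, less where a joint would pass 70% of its speed; a pose out of reach is approached as far as the arm can. A call with a gripper value outside its range is refused whole. The fingers move at their own pace and stop on an object; "squeeze" is the grip in N (left out, the last holds). Time passes only in rows, so rows that repeat a pose let the fingers close. It gives the time, the measured TCP pose, the force and the opening at its end, in the units of the state.
- sense(): the state, without advancing time (a new reading comes with each control period).
- snapshot(name): name is "side" or "top"; returns a dict with "pixels" (480x640x3 uint8, red, green, blue), "fx", "fy", "cx", "cy" (pixels), "k1" (the pictures are not rectified: a ray, as slopes to the right and down, at radius r is drawn at 1 + k1 r^2 times it, then the intrinsics apply), "extrinsics" (4x4, takes a point from camera to world coordinates). Camera axes: x right, y up, looking along -z (the intrinsics and any distortion apply to the point x, -y, -z); pixel columns grow to the right and rows downward; lengths in mm; the calibration is good to about 2 mm. A picture is of the moment at which its call begins. There is no depth.
- hand_in(): hands the job in, once; it reports no verdict.
Trained networks look in the newest picture that a camera, given by its name, has taken for a name from the list of things; names that differ only in an ending like _2 or _b are one class to them, and where a whole thing is asked for, a point or a joint stands for the part that bears it (a point fixed in the world has none). Each returns a list of dicts, best first, with "score" (0 to 1); they miss things now and then, are a little off and sometimes report something else, mostly with a low value. They report only what shows in the picture. A call takes as long as a camera call. They do not tell look-alikes from the thing itself.
- recognise(camera, target): "box" ([left, top, width, height] in pixels, round what is visible of it).
- pinpoint(camera, target): "pixel" ([column, row] in pixels: a listed point, or the origin of a listed thing).
The state is a dict: "time": time; "joint_pos": joint angles; "qd": joint speeds; "joint_efforts": joint torques, N m; "tool_pos": TCP position; "tcp_rot": TCP orientation; "ft_force": force on the tool from outside, world axes, zero at the start; "wrist_torque": the same for the moment, N m; "finger_gap": finger opening in mm.
Only numpy, scipy, OpenCV 4.12 (cv2) and the standard library are available. Lean on these libraries where they do the work, as an engineer would, in place of code of your own. Each camera call takes 0.05 s, during which the arm holds its last target.

## Working session

There is one attempt and no reset: what is moved stays moved. The work goes in short steps, Python scripts to look and compute and a tool call to move; the robot and the scene stay as the last step left them, time stands still between calls to the robot, and variables do not carry over. Pictures are saved under pics/ and viewed, and the job is handed in when it is done.

Besides the shell and the picture viewer there is one more tool, called as name(argument=value, ...), one argument or row to a line, values as JSON. arm_command: Moves the arm, as the interface text tells. Its arguments: {"type":"object","properties":{"plan":{"type":"array"},"squeeze":{"type":"number"}},"required":["plan"]}

```bash
mkdir -p pics; ls; python3 - <<'E'
from bench import *
import cv2
s=sense();print(s)
for n in("side","top"):
    d=snapshot(n);cv2.imwrite(f"pics/{n}0.png",d["pixels"][:,:,::-1])
    print(n,{k:v for k,v in d.items() if k!="pixels"})
    for t in("label_holder","label_pin","tape_pin"):
        print(t,pinpoint(n,t))
E
```

```text
pics
{'time': 0.0, 'joint_pos': array([-6.99225174e+01,  7.51590638e+00,  8.53302326e+01, -6.40731523e-04,
        8.72596962e+01, -4.89400722e+00]), 'qd': array([ 0.06875162, -0.03517234,  0.08685195, -0.15056234, -0.02505867,
        0.02463881]), 'joint_efforts': array([ 9.26249195e-04, -5.69399750e+01, -5.00544655e+01, -2.84447196e-04,
        1.47637655e-02,  2.69201280e-05]), 'tool_pos': array([ 253.23147839, -543.69256066,  403.62665877]), 'tcp_rot': array([-1.79894496e+02, -8.39147760e-03,  2.49715134e+01]), 'ft_force': array([ 0.77461682, -0.38107516, -0.74554928]), 'wrist_torque': array([ 0.05197296, -0.01563575,  0.00879585]), 'finger_gap': 85.26216631693974}
side {'fx': 459.69778022057795, 'fy': 459.69778022057795, 'cx': 314.3187019552705, 'cy': 237.55680733715585, 'k1': -0.1188016356371965, 'extrinsics': array([[-8.07596207e-01,  2.79847604e-01, -5.19108549e-01,
        -1.02218214e+02],
       [-5.89721202e-01, -3.77016378e-01,  7.14204141e-01,
         8.37037478e+02],
       [ 4.15589279e-03,  8.82917872e-01,  4.69509062e-01,
         5.85487784e+02],
       [ 0.00000
[... 434 characters left out ...]
: 496.7299181586764, 'cx': 321.52720330809836, 'cy': 233.2934715007504, 'k1': -0.12687408690847413, 'extrinsics': array([[ 6.48038848e-03,  9.98906809e-01, -4.62946254e-02,
         4.01411187e+02],
       [-9.99978749e-01,  6.50634802e-03,  4.10081336e-04,
         9.30920867e+01],
       [ 7.10841983e-04,  4.62909842e-02,  9.98927745e-01,
         1.00834979e+03],
       [ 0.00000000e+00,  0.00000000e+00,  0.00000000e+00,
         1.00000000e+00]])}
label_holder [{'pixel': [251.1, 210.8], 'score': 0.95}, {'pixel': [239.6, 318.9], 'score': 0.64}, {'pixel': [137.2, 315.5], 'score': 0.59}]
label_pin [{'pixel': [204.2, 325.6], 'score': 0.72}]
tape_pin [{'pixel': [425.4, 188.6], 'score': 0.75}]
```

View pics/side0.png

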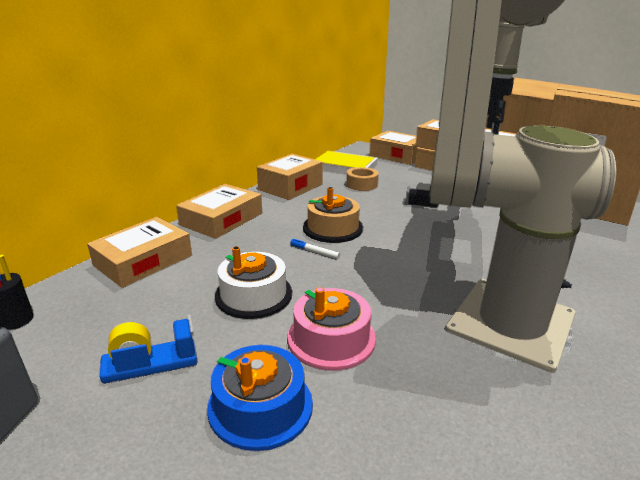

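View pics/top0.png

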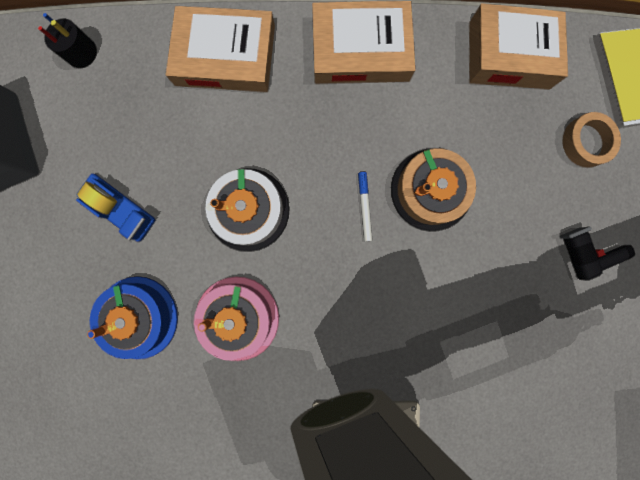

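The top view shows four similar holders. White is at (243,207), brown at (435,188), pink at (236,318) and blue at (133,317). Only the one at (243,207) (side view 252,280) has a white roll on a black base, so that is the target. I'll confirm it in a crop.

```bash
cat > h.py <<'E'
from bench import *
import cv2, numpy as np
def ray(d,px):
    K=np.array([[d["fx"],0,d["cx"]],[0,d["fy"],d["cy"]],[0,0,1]]);
    u=cv2.undistortPoints(np.array([[px]],float),K,np.array([d["k1"],0,0,0]))[0,0]
    E=d["extrinsics"]; v=E[:3,:3]@np.array([u[0],-u[1],-1]); return E[:3,3],v
def atz(d,px,z):
    o,v=ray(d,px); return o+v*(z-o[2])/v[2]
def proj(d,p):
    E=d["extrinsics"]; c=E[:3,:3].T@(np.array(p,float)-E[:3,3]); K=np.array([[d["fx"],0,d["cx"]],[0,d["fy"],d["cy"]],[0,0,1]])
    return cv2.projectPoints(np.array([[c[0],-c[1],-c[2]]]),np.zeros(3),np.zeros(3),K,np.array([d["k1"],0,0,0]))[0].ravel()
def tri(a,pa,b,pb):
    o1,v1=ray(a,pa);o2,v2=ray(b,pb); t=np.linalg.lstsq(np.c_[v1,-v2],o2-o1,rcond=None)[0]
    return o1+v1*t[0],o2+v2*t[1]
E
python3 - <<'E'
from h import *
t=snapshot("top")["pixels"];s=snapshot("side")["pixels"]
a=cv2.resize(t[160:256,195:295],None,fx=4,fy=4,interpolation=cv2.INTER_CUBIC)
b=cv2.resize(s[235:331,200:300],None,fx=4,fy=4,interpolation=cv2.INTER_CUBIC)
cv2.imwrite("pics/c0.png",np.hstack([a,b])[:,:,::-1])
E
```

```text
(no output)
```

View pics/c0.png

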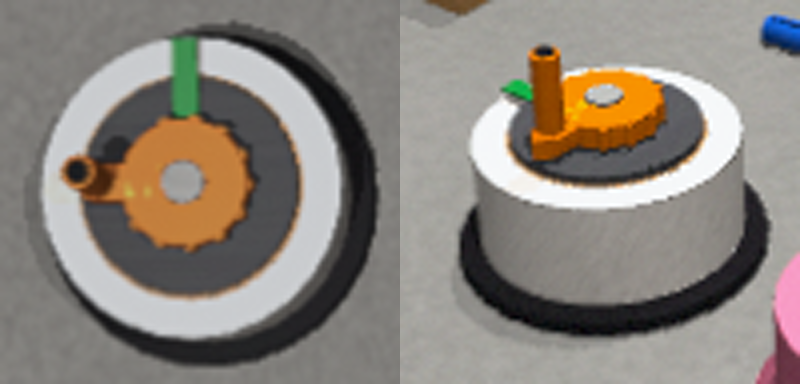

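The crop confirms it: white roll, black base, orange collar, with the pin dot at top (214,202.5) and side (236,247.5). The hub is at top (240,205) and the green mark points up in the top image.

```bash
python3 - <<'E'
from h import *
t=snapshot("top");s=snapshot("side")
P=lambda x,y,ox,oy:(ox+(x+.5)/4-.5,oy+(y+.5)/4-.5)
pt=P(77,171,195,160);ps=P(145,51,200,235)
ht=P(182,182,195,160);hs=P(204,95,200,235)
print("pin",tri(t,pt,s,ps),atz(t,pt,139),atz(s,ps,139))
print("hub",tri(t,ht,s,hs),atz(t,ht,97),atz(s,hs,97))
g1=atz(t,P(185.5,40,195,160),75);g2=atz(t,P(185.5,108,195,160),75);print("mark",g1,g2)
# white roll outline fit in top
im=t["pixels"].astype(int);
# side green mark
hsv=cv2.cvtColor(t["pixels"],cv2.COLOR_RGB2HSV)
m=cv2.inRange(hsv,(50,100,60),(80,255,255));m[:, :195]=0;m[:,295:]=0;m[:160]=0;m[256:]=0
ys,xs=np.nonzero(m);print(xs.mean(),ys.mean(),xs.min(),xs.max(),ys.min(),ys.max(), atz(t,(xs.mean(),ys.mean()),75))
h=atz(t,ht,97);p=atz(t,pt,139);h2=atz(s,hs,97);p2=atz(s,ps,139)
for a,b in((h,p),(h2,p2)):
    d=b-a;print(np.hypot(*d[:2]),np.degrees(np.arctan2(d[1],d[0])))
print(np.degrees(np.arctan2(*(g1-g2)[1::-1])),np.degrees(np.arctan2(*(g1-h)[1::-1])))
st=sense();print(st["tool_pos"],st["tcp_rot"],st["time"])
E
```

```text
pin (array([495.32027555, 283.71405679, 137.83614813]), array([494.3215401 , 282.87462127, 137.54459016])) [495.19472178 283.45920067 139.        ] [492.38332597 284.67514885 139.        ]
hub (array([495.14965844, 244.09894134,  93.47904239]), array([494.52236252, 243.590997  ,  93.33092874])) [494.78889798 243.51777866  97.        ] [490.07361071 248.01519104  97.        ]
mark [564.92609642 246.69529667  75.        ] [532.32155663 246.08678964  75.        ]
240.9298245614035 179.55263157894737 238 244 170 188 [545.86110857 246.46797603  75.        ]
39.94348363392338 89.41786772906445
36.73264612350825 86.3949154031671
1.0692019403425421 2.5939725484975713
[ 253.2880025  -543.92105541  404.72402761] [1.79997119e+02 1.02919893e-03 2.49684900e+01] 0.6
```

```bash
cat >> h.py <<'E'
def st():
    s=sense();return s
def move(target,yaw,cur=None):
    s=sense();p=np.array(s["tool_pos"]) if cur is None else np.array(cur[:3],float)
    y0=s["tcp_rot"][2] if cur is None else cur[3]
    c,n=np.cos(np.radians(y0)),np.sin(np.radians(y0));D=np.array(target,float)-p
    return np.round([D[0]*c+D[1]*n,D[0]*n-D[1]*c,-D[2]],1),round(float(-np.radians((yaw-y0+180)%360-180)),3)
E
python3 - <<'E'
from h import *
t=snapshot("top");s=snapshot("side")
print(move((495,283.3,400),90))
def plane(d,m,z):
    ys,xs=np.nonzero(m);return np.array([atz(d,(x,y),z)[:2] for x,y in zip(xs,ys)])
def win(m,x0,x1,y0,y1):
    o=np.zeros_like(m);o[y0:y1,x0:x1]=m[y0:y1,x0:x1];return o
# mark
for d,w in((t,(195,295,160,256)),(s,(200,300,235,331))):
    hsv=cv2.cvtColor(d["pixels"],cv2.COLOR_RGB2HSV)
    m=win(cv2.inRange(hsv,(45,80,40),(85,255,255)),*w)
    for z in(73,78):
        q=plane(d,m,z);l=cv2.fitLine(q.astype(np.float32),cv2.DIST_HUBER,0,.01,.01).ravel()
        print("mark",z,len(q),q.mean(0),np.ptp(q,axis=0),np.degrees(np.arctan(l[1]/l[0])))
# roll disc outline in top: white
hsv=cv2.cvtColor(t["pixels"],cv2.COLOR_RGB2HSV)
m=win(cv2.inRange(hsv,(0,0,170),(180,40,255)),195,295,160,256)
c=max(cv2.findContours(m,cv2.RETR_EXTERNAL,cv2.CHAIN_APPROX_NONE)[0],key=cv2.contourArea)[:,0]
q=np.array([atz(t,p,72)[:2] for p in cv2.convexHull(c)[:,0].astype(float)])
print("roll",cv2.fitEllipse(q.astype(np.float32)),cv2.minEnclosingCircle(q.astype(np.float32)))
# dark flange
E
```

```text
(array([ 568.3, -647.9,    4.7]), -1.135)
mark 73 127 [547.59097625 247.17514466] [36.53383471 12.11007647] 0.6139538
mark 78 127 [546.80955848 246.35147922] [36.33853967 12.04534092] 0.61863893
mark 73 26 [561.52067172 242.3866306 ] [21.42297149 12.38217659] -15.499211
mark 78 26 [555.04501604 248.18824057] [21.21396191 12.26137199] -15.529908
roll ((495.3694763183594, 243.53778076171875), (141.05715942382812, 142.27200317382812), 115.00139617919922) ((495.1614074707031, 243.64450073242188), 71.33676147460938)
```

arm_command(
  plan=[
    {"dx":15,"dy":-17,"jaw":0,"wz":-0.05},
    {"dx":40,"dy":-46,"wz":-0.15},
    {"dx":73,"dy":-83,"wz":-0.25},
    {"dx":106,"dy":-121,"wz":-0.36},
    {"dx":139,"dy":-159,"wz":-0.47},
    {"dx":172,"dy":-196,"wz":-0.58},
    {"dx":205,"dy":-234,"wz":-0.7},
    {"dx":238,"dy":-271,"wz":-0.8},
    {"dx":271,"dy":-309,"wz":-0.9},
    {"dx":304,"dy":-347,"wz":-1.0},
    {"dx":330,"dy":-376,"wz":-1.1},
    {"dx":345,"dy":-393,"wz":-1.135},
  ],
  squeeze=20,
)

```text
invalid input
```

```bash
python3 - <<'E'
from h import *
s=sense();print(s["time"],s["tool_pos"],s["tcp_rot"],s["ft_force"],s["finger_gap"])
print(move((495,283.3,400),90))
E
```

```text
0.7 [ 253.27955132 -543.92264366  404.72655677] [1.79996567e+02 1.36890683e-03 2.49675832e+01] [-0.16298024  0.35437227 -0.4322906 ] 85.15362954820527
(array([ 568.3, -647.9,    4.7]), -1.135)
```

The call was refused, probably because each row needs every field. I'll resend with complete rows.

arm_command(
  plan=[
    {"jaw":0,"dx":15,"dy":-17,"dz":0,"wx":0,"wy":0,"wz":-0.05},
    {"jaw":0,"dx":40,"dy":-46,"dz":0,"wx":0,"wy":0,"wz":-0.15},
    {"jaw":0,"dx":73,"dy":-83,"dz":0,"wx":0,"wy":0,"wz":-0.25},
    {"jaw":0,"dx":106,"dy":-121,"dz":0,"wx":0,"wy":0,"wz":-0.36},
    {"jaw":0,"dx":139,"dy":-159,"dz":0,"wx":0,"wy":0,"wz":-0.47},
    {"jaw":0,"dx":172,"dy":-196,"dz":0,"wx":0,"wy":0,"wz":-0.58},
    {"jaw":0,"dx":205,"dy":-234,"dz":0,"wx":0,"wy":0,"wz":-0.7},
    {"jaw":0,"dx":238,"dy":-271,"dz":0,"wx":0,"wy":0,"wz":-0.8},
    {"jaw":0,"dx":271,"dy":-309,"dz":0,"wx":0,"wy":0,"wz":-0.9},
    {"jaw":0,"dx":304,"dy":-347,"dz":0,"wx":0,"wy":0,"wz":-1.0},
    {"jaw":0,"dx":330,"dy":-376,"dz":0,"wx":0,"wy":0,"wz":-1.1},
    {"jaw":0,"dx":345,"dy":-393,"dz":0,"wx":0,"wy":0,"wz":-1.135},
  ],
  squeeze=20,
)

```text
time: 1.9
tool_pos: [400.4, -39.3, 405.1]
tcp_rot: [179.9, -0.0, 90.4]
ft_force: [0.2, -0.2, 0.2]
finger_gap: 85.3
```

```bash
python3 - <<'E'
from h import *
s=sense();print(s["time"],s["tool_pos"],s["tcp_rot"],s["ft_force"],s["finger_gap"])
print(move((495,283.3,400),90))
E
```

```text
1.9 [400.39415662 -39.26726784 405.05966378] [ 1.79931006e+02 -2.61219313e-02  9.03627511e+01] [ 0.15309839 -0.16901764  0.1965127 ] 85.34847872902034
(array([322. ,  96.6,   5.1]), 0.006)
```

arm_command(
  plan=[
    {"jaw":0,"dx":25,"dy":7,"dz":0,"wx":0,"wy":0,"wz":0},
    {"jaw":0,"dx":60,"dy":18,"dz":0,"wx":0,"wy":0,"wz":0},
    {"jaw":0,"dx":100,"dy":29,"dz":0,"wx":0,"wy":0,"wz":0},
    {"jaw":0,"dx":140,"dy":41,"dz":0,"wx":0,"wy":0,"wz":0},
    {"jaw":0,"dx":180,"dy":53,"dz":0,"wx":0,"wy":0,"wz":0},
    {"jaw":0,"dx":220,"dy":64,"dz":0,"wx":0,"wy":0,"wz":0},
    {"jaw":0,"dx":260,"dy":76,"dz":10,"wx":0,"wy":0,"wz":0},
    {"jaw":0,"dx":290,"dy":85,"dz":25,"wx":0,"wy":0,"wz":0},
    {"jaw":0,"dx":310,"dy":91,"dz":40,"wx":0,"wy":0,"wz":0},
    {"jaw":0,"dx":322,"dy":94,"dz":52,"wx":0,"wy":0,"wz":0},
    {"jaw":0,"dx":325,"dy":95,"dz":60,"wx":0,"wy":0,"wz":0},
    {"jaw":0,"dx":325,"dy":95,"dz":60,"wx":0,"wy":0,"wz":0},
  ],
)

```text
time: 3.1
tool_pos: [494.7, 282.9, 343.2]
tcp_rot: [-179.9, 0.1, 90.0]
ft_force: [-0.2, 0.2, -0.1]
finger_gap: 85.2
```

```bash
python3 - <<'E'
from h import *
s=sense();print(s["time"],s["tool_pos"],s["tcp_rot"],s["ft_force"],s["finger_gap"])
for n in("side","top"):
    cv2.imwrite(f"pics/{n}1.png",snapshot(n)["pixels"][:,:,::-1])
a=snapshot("side")["pixels"][130:330,130:380];cv2.imwrite("pics/s1c.png",cv2.resize(a,None,fx=3,fy=3)[:,:,::-1])
s=sense();print(s["time"],s["tool_pos"],s["tcp_rot"])
E
```

```text
3.1 [494.71005761 282.91174978 343.1674605 ] [-1.79862206e+02  7.39660407e-02  9.00352120e+01] [-0.23999996  0.24067426 -0.05780606] 85.16597126827455
3.25 [495.3324237  282.40160755 345.56925807] [ 1.79947826e+02 -1.40686427e-02  8.99637452e+01]
```

View pics/s1c.png

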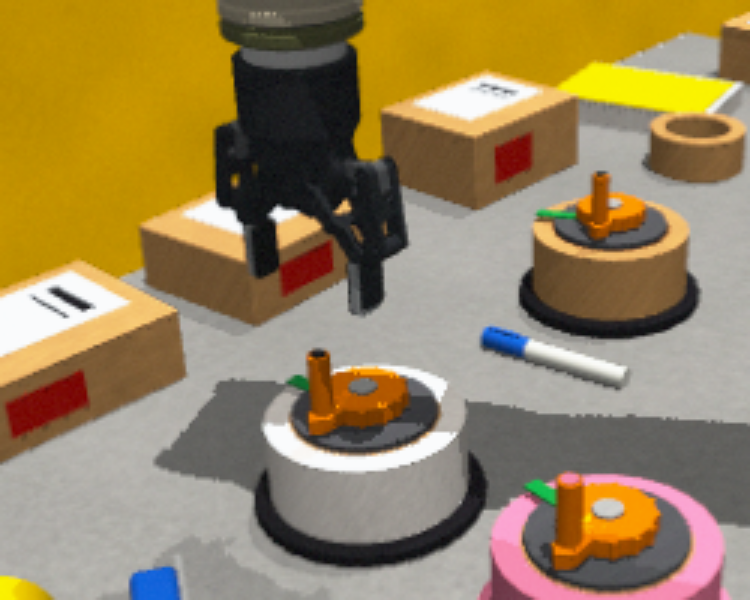

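View pics/top1.png

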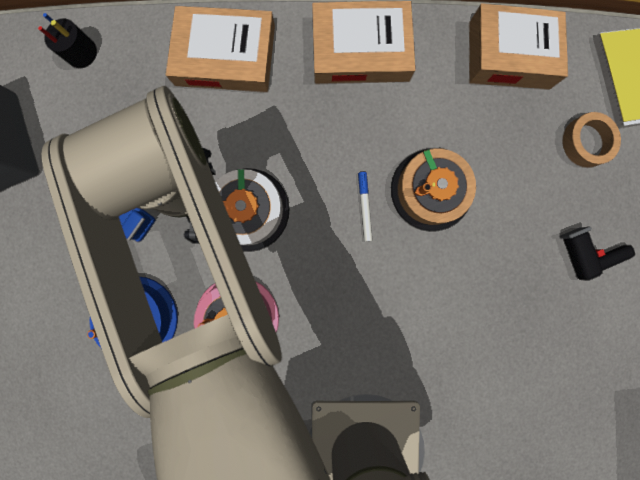

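The side crop shows the open jaws straddling the pin line: fingers at about (265,265) and (365,300), pin at (318,350). Next I descend and close.

arm_command(
  plan=[
    {"jaw":0,"dx":0,"dy":0,"dz":12,"wx":0,"wy":0,"wz":0},
    {"jaw":0,"dx":0,"dy":0,"dz":30,"wx":0,"wy":0,"wz":0},
    {"jaw":0,"dx":0,"dy":0,"dz":48,"wx":0,"wy":0,"wz":0},
    {"jaw":0,"dx":0,"dy":0,"dz":60,"wx":0,"wy":0,"wz":0},
    {"jaw":0,"dx":0,"dy":0,"dz":67,"wx":0,"wy":0,"wz":0},
    {"jaw":0,"dx":0,"dy":0,"dz":69,"wx":0,"wy":0,"wz":0},
    {"jaw":0,"dx":0,"dy":0,"dz":69,"wx":0,"wy":0,"wz":0},
  ],
)

```text
time: 3.95
tool_pos: [495.3, 283.0, 275.9]
tcp_rot: [180.0, -0.0, 90.0]
ft_force: [0.4, 0.5, 0.1]
finger_gap: 85.4
```

arm_command(
  plan=[
    {"jaw":0.5,"dx":0,"dy":0,"dz":0,"wx":0,"wy":0,"wz":0},
    {"jaw":0.7,"dx":0,"dy":0,"dz":0,"wx":0,"wy":0,"wz":0},
    {"jaw":1,"dx":0,"dy":0,"dz":0,"wx":0,"wy":0,"wz":0},
    {"jaw":1,"dx":0,"dy":0,"dz":0,"wx":0,"wy":0,"wz":0},
    {"jaw":1,"dx":0,"dy":0,"dz":0,"wx":0,"wy":0,"wz":0},
    {"jaw":1,"dx":0,"dy":0,"dz":0,"wx":0,"wy":0,"wz":0},
    {"jaw":1,"dx":0,"dy":0,"dz":0,"wx":0,"wy":0,"wz":0},
    {"jaw":1,"dx":0,"dy":0,"dz":0,"wx":0,"wy":0,"wz":0},
  ],
  squeeze=25,
)

```text
time: 4.75
tool_pos: [495.3, 283.1, 276.0]
tcp_rot: [180.0, -0.0, 90.0]
ft_force: [0.7, 0.3, 1.3]
finger_gap: 15.0
```

```bash
python3 - <<'E'
from h import *
a=snapshot("side")["pixels"][180:330,170:345];cv2.imwrite("pics/s2c.png",cv2.resize(a,None,fx=4,fy=4)[:,:,::-1])
s=sense();print(s["time"],s["tool_pos"],s["tcp_rot"],s["ft_force"],s["wrist_torque"],s["finger_gap"])
E
```

```text
4.8 [495.30294859 283.06041072 275.97877527] [ 1.79969380e+02 -1.48013436e-02  8.99997316e+01] [-0.30883515  0.23244332  3.02376876] [ 0.01024709 -0.03493077  0.10546694] 15.38601909796563
```

View pics/s2c.png

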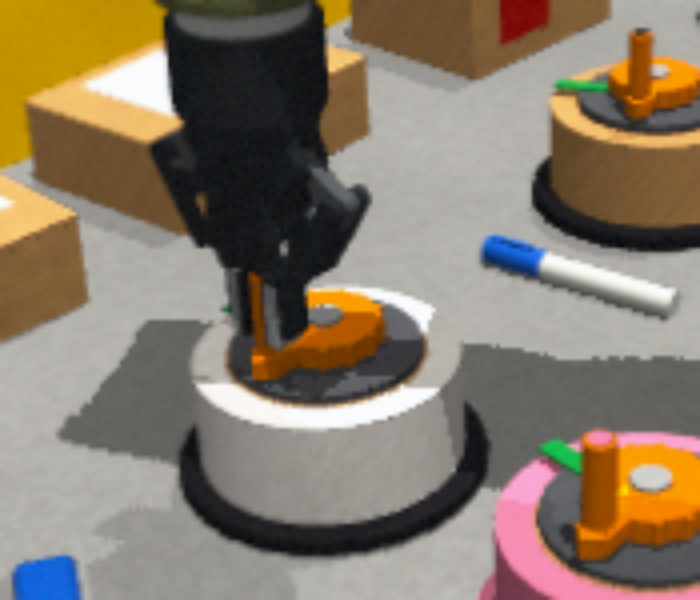

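Gripped: gap 15 mm, low forces. Next I turn clockwise along the arc (radius 40, axis ≈ (495, 243.6)), turning the wrist with the collar.

arm_command(
  plan=[
    {"jaw":1,"dx":-0.1,"dy":2.0,"dz":0,"wx":0,"wy":0,"wz":0.05},
    {"jaw":1,"dx":-0.3,"dy":5.2,"dz":0,"wx":0,"wy":0,"wz":0.13},
    {"jaw":1,"dx":-1.0,"dy":8.7,"dz":0,"wx":0,"wy":0,"wz":0.22},
    {"jaw":1,"dx":-1.9,"dy":12.2,"dz":0,"wx":0,"wy":0,"wz":0.31},
    {"jaw":1,"dx":-3.2,"dy":15.6,"dz":0,"wx":0,"wy":0,"wz":0.4},
    {"jaw":1,"dx":-4.7,"dy":18.8,"dz":0,"wx":0,"wy":0,"wz":0.49},
    {"jaw":1,"dx":-6.5,"dy":21.9,"dz":0,"wx":0,"wy":0,"wz":0.58},
    {"jaw":1,"dx":-8.7,"dy":24.8,"dz":0,"wx":0,"wy":0,"wz":0.67},
    {"jaw":1,"dx":-11.0,"dy":27.6,"dz":0,"wx":0,"wy":0,"wz":0.76},
    {"jaw":1,"dx":-13.0,"dy":29.5,"dz":0,"wx":0,"wy":0,"wz":0.83},
    {"jaw":1,"dx":-14.2,"dy":30.6,"dz":0,"wx":0,"wy":0,"wz":0.87},
    {"jaw":1,"dx":-14.2,"dy":30.6,"dz":0,"wx":0,"wy":0,"wz":0.87},
  ],
)

```text
time: 6.0
tool_pos: [526.0, 269.0, 276.0]
tcp_rot: [-180.0, -0.1, 40.1]
ft_force: [0.8, 2.5, 1.6]
finger_gap: 15.3
```

```bash
python3 - <<'E'
from h import *
d=snapshot("top")["pixels"][150:270,180:310]
a=snapshot("side")["pixels"][180:330,170:345];cv2.imwrite("pics/s3c.png",np.hstack([cv2.resize(a,(420,360)),cv2.resize(d,(380,360))])[:,:,::-1])
s=sense();print(s["time"],s["tool_pos"],s["tcp_rot"],s["ft_force"],s["wrist_torque"],s["finger_gap"],s["joint_pos"])
E
```

```text
6.1 [525.94715412 269.03042182 276.02036083] [ 1.79994847e+02 -6.21441664e-02  4.02265915e+01] [1.51265737 3.25204174 1.3863592 ] [ 0.455062   -0.17448096 -0.07295467] 15.19136586228092 [2.21138369e+01 1.15022941e+01 9.45662109e+01 1.50135171e-02
 7.38708290e+01 7.18830850e+01]
```

View pics/s3c.png

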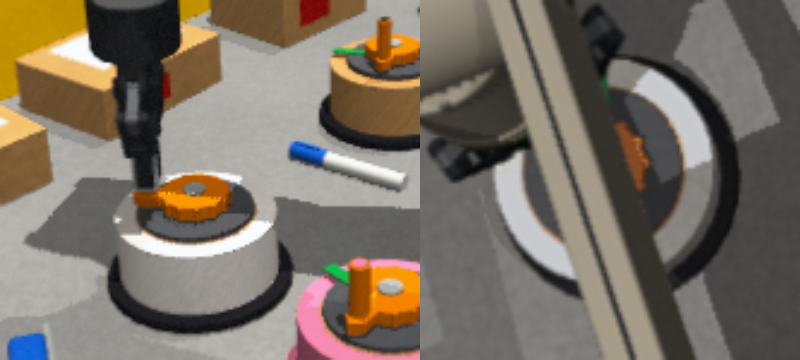

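The collar is turning with the tool and forces stay at about 3 N. I'll do the second part now.

arm_command(
  plan=[
    {"jaw":1,"dx":-0.1,"dy":2.0,"dz":0,"wx":0,"wy":0,"wz":0.05},
    {"jaw":1,"dx":-0.3,"dy":5.2,"dz":0,"wx":0,"wy":0,"wz":0.13},
    {"jaw":1,"dx":-1.0,"dy":8.7,"dz":0,"wx":0,"wy":0,"wz":0.22},
    {"jaw":1,"dx":-1.9,"dy":12.2,"dz":0,"wx":0,"wy":0,"wz":0.31},
    {"jaw":1,"dx":-3.2,"dy":15.6,"dz":0,"wx":0,"wy":0,"wz":0.4},
    {"jaw":1,"dx":-4.7,"dy":18.8,"dz":0,"wx":0,"wy":0,"wz":0.49},
    {"jaw":1,"dx":-6.1,"dy":21.2,"dz":0,"wx":0,"wy":0,"wz":0.56},
    {"jaw":1,"dx":-7.2,"dy":22.9,"dz":0,"wx":0,"wy":0,"wz":0.61},
    {"jaw":1,"dx":-7.7,"dy":23.6,"dz":0,"wx":0,"wy":0,"wz":0.63},
    {"jaw":1,"dx":-7.7,"dy":23.6,"dz":0,"wx":0,"wy":0,"wz":0.63},
  ],
)

```text
time: 7.1
tool_pos: [535.3, 246.0, 276.0]
tcp_rot: [-180.0, -0.1, 4.1]
ft_force: [2.5, 3.5, 2.1]
finger_gap: 14.9
```

```bash
python3 - <<'E'
from h import *
d=snapshot("top")["pixels"][150:270,180:310]
a=snapshot("side")["pixels"][180:330,170:345];cv2.imwrite("pics/s4c.png",np.hstack([cv2.resize(a,(420,360)),cv2.resize(d,(380,360))])[:,:,::-1])
s=sense();print(s["time"],s["tool_pos"],s["tcp_rot"],s["ft_force"],s["wrist_torque"],s["finger_gap"])
p=s["tool_pos"]
for c in((495,243.6),(495.2,244)): print(np.degrees(np.arctan2(p[1]-c[1],p[0]-c[0])))
E
```

```text
7.2 [535.30093339 246.06645008 275.99573597] [-1.79968636e+02 -6.35268563e-02  4.14239048e+00] [2.86938329 4.45971679 1.80834115] [ 0.6177823  -0.46949926 -0.10534585] 15.326998370333838
3.5021804041139206
2.9499122228650747
```

View pics/s4c.png

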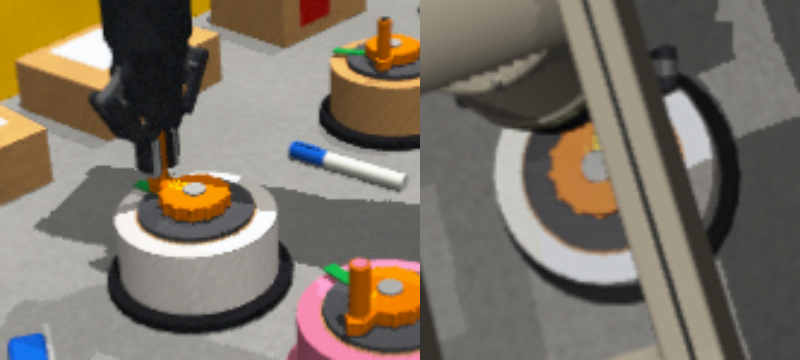

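The pin is now near the green strip in the side view. I'll release, rise and step aside so I can check the alignment in both views.

arm_command(
  plan=[
    {"jaw":0.85,"dx":0,"dy":0,"dz":0,"wx":0,"wy":0,"wz":0},
    {"jaw":0.7,"dx":0,"dy":0,"dz":0,"wx":0,"wy":0,"wz":0},
    {"jaw":0.5,"dx":0,"dy":0,"dz":0,"wx":0,"wy":0,"wz":0},
    {"jaw":0.2,"dx":0,"dy":0,"dz":0,"wx":0,"wy":0,"wz":0},
    {"jaw":0,"dx":0,"dy":0,"dz":0,"wx":0,"wy":0,"wz":0},
    {"jaw":0,"dx":0,"dy":0,"dz":0,"wx":0,"wy":0,"wz":0},
    {"jaw":0,"dx":0,"dy":0,"dz":-15,"wx":0,"wy":0,"wz":0},
    {"jaw":0,"dx":0,"dy":0,"dz":-40,"wx":0,"wy":0,"wz":0},
    {"jaw":0,"dx":0,"dy":0,"dz":-75,"wx":0,"wy":0,"wz":0},
    {"jaw":0,"dx":0,"dy":0,"dz":-105,"wx":0,"wy":0,"wz":0},
    {"jaw":0,"dx":0,"dy":0,"dz":-120,"wx":0,"wy":0,"wz":0},
  ],
)

```text
time: 8.3
tool_pos: [535.6, 246.0, 400.6]
tcp_rot: [-179.9, -0.3, 4.1]
ft_force: [-0.2, 0.1, -0.4]
finger_gap: 85.6
```

arm_command(
  plan=[
    {"jaw":0,"dx":0,"dy":20,"dz":0,"wx":0,"wy":0,"wz":0},
    {"jaw":0,"dx":0,"dy":55,"dz":0,"wx":0,"wy":0,"wz":0},
    {"jaw":0,"dx":0,"dy":95,"dz":0,"wx":0,"wy":0,"wz":0},
    {"jaw":0,"dx":0,"dy":135,"dz":0,"wx":0,"wy":0,"wz":0},
    {"jaw":0,"dx":0,"dy":175,"dz":0,"wx":0,"wy":0,"wz":0},
    {"jaw":0,"dx":0,"dy":215,"dz":0,"wx":0,"wy":0,"wz":0},
    {"jaw":0,"dx":0,"dy":250,"dz":0,"wx":0,"wy":0,"wz":0},
    {"jaw":0,"dx":0,"dy":270,"dz":0,"wx":0,"wy":0,"wz":0},
    {"jaw":0,"dx":0,"dy":280,"dz":0,"wx":0,"wy":0,"wz":0},
  ],
)

```text
time: 9.2
tool_pos: [554.7, -35.4, 395.6]
tcp_rot: [180.0, 0.0, 3.9]
ft_force: [-0.0, -0.2, 0.9]
finger_gap: 85.5
```

```bash
python3 - <<'E'
from h import *
d=snapshot("top")["pixels"];np.save("t5.npy",d)
a=snapshot("side")["pixels"]
cv2.imwrite("pics/t5.png",d[:,:,::-1])
cv2.imwrite("pics/c5.png",np.hstack([cv2.resize(d[160:256,195:295],None,fx=4,fy=4,interpolation=cv2.INTER_CUBIC),cv2.resize(a[235:331,200:300],None,fx=4,fy=4,interpolation=cv2.INTER_CUBIC)])[:,:,::-1])
s=sense();print(s["time"],s["tool_pos"],s["tcp_rot"],s["ft_force"],s["finger_gap"])
print(pinpoint("top","label_pin"),pinpoint("side","label_pin"))
E
```

```text
9.3 [554.85473372 -34.38207629 395.57605139] [-1.79995397e+02  2.05531095e-02  3.95966572e+00] [ 0.61767381  1.25040207 -0.45396356] 85.31924257064385
[{'pixel': [237.0, 181.0], 'score': 0.91}, {'pixel': [204.3, 326.1], 'score': 0.75}, {'pixel': [95.1, 333.1], 'score': 0.67}] [{'pixel': [249.6, 372.6], 'score': 0.87}, {'pixel': [232.0, 248.5], 'score': 0.62}, {'pixel': [320.3, 300.6], 'score': 0.62}]
```

View pics/c5.png

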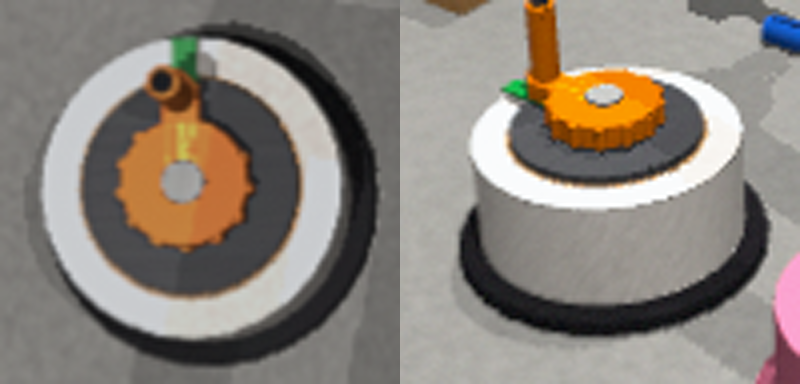

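View pics/t5.png

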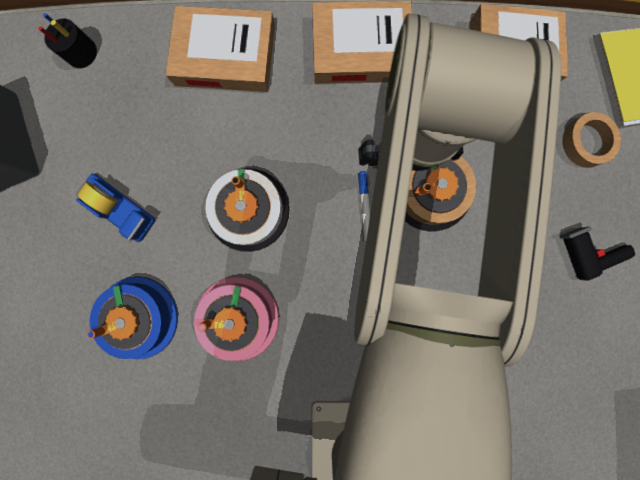

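```bash
python3 - <<'E'
from h import *
t=snapshot("top");s=snapshot("side")
P=lambda x,y,ox,oy:(ox+(x+.5)/4-.5,oy+(y+.5)/4-.5)
pt=P(163.5,82,195,160)
g=cv2.cvtColor(t["pixels"],cv2.COLOR_RGB2GRAY)
# dot centroid
y0,y1,x0,x1=176,186,231,242
print(g[y0:y1,x0:x1])
w=np.clip(70-g[y0:y1,x0:x1].astype(float),0,None);Y,X=np.mgrid[y0:y1,x0:x1]
dot=(float((w*X).sum()/w.sum()),float((w*Y).sum()/w.sum()))
print("dot",dot,pt,atz(t,dot,139),atz(t,pt,139))
# hub disc: grey centroid
hsv=cv2.cvtColor(t["pixels"],cv2.COLOR_RGB2HSV)
m=(hsv[...,1]<60)&(hsv[...,2]>110);mm=np.zeros(m.shape,np.uint8);mm[198:212,233:248]=m[198:212,233:248]
Y,X=np.nonzero(mm);hub=(X.mean(),Y.mean());print("hub",hub,len(X),atz(t,hub,97),atz(t,hub,94))
# orange collar centroid fit of body radius
# roll & flange circle: reference top0 image
im=cv2.imread("pics/top0.png")[:,:,::-1].copy();hs0=cv2.cvtColor(im,cv2.COLOR_RGB2HSV)
m=cv2.inRange(hs0,(45,80,40),(85,255,255))
for r in range(168,192):
    row=im[r,233:250].astype(int);gr=row[:,1]-(row[:,0]+row[:,2])/2;gr=np.clip(gr-8,0,None)
    if gr.sum()>150: 
        c=233+(gr*np.arange(17)).sum()/gr.sum();print(r,round(c,2),round(gr.sum()),atz(t,(c,r),76)[:2].round(1))
E
```

```text
[[204 203 189 164 156 152 137 119  92  66  64]
 [203 185 138  95  82  99 114 108  84  67  63]
 [187 138  81  44  36  48  76  97  87  79  77]
 [180 112  47  28  30  29  48 104  98  66  81]
 [162  96  37  28  30  28  45 108 108  62  63]
 [129 100  42  27  27  30  58 111 101  52  44]
 [ 92  95  69  47  42  52  91 112  84  48  41]
 [ 67  90 106 107 102 117 127  97  53  42  41]
 [ 64  70  81  95 106  98  75  59  48  47  44]
 [ 66  65  67  67  66  60  52  51  52  48  44]]
dot (236.65514103730663, 181.17288444040037) (235.5, 180.125) [533.04855984 243.51430811 139.        ] [534.91572658 245.61014706 139.        ]
hub (np.float64(240.16470588235293), np.float64(204.94117647058823)) 85 [495.13051375 243.44951265  97.        ] [495.43902097 243.94446232  94.        ]
169 240.65 165 [566.  247.2]
170 240.54 342 [564.  247.4]
171 240.62 360 [562.1 247.2]
172 240.62 356 [560.2 247.2]
173 240.62 360 [558.3 247.1]
174 240.62 358 [556.3 247.1]
175 240.7 370 [554.4 246.9]
176 240.71 368 [552.5 246.9]
177 240.73 370 [550.6 246.8]
178 240.8 379 [548.7 246.6]
179 240.9 390 [546.8 246.4]
180 240.93 392 [544.8 246.3]
181 240.93 393 [542.9 246.3]
182 240.92 394 [541.  246.2]
183 240.93 398 [539.1 246.2]
184 240.91 398 [537.2 246.2]
185 240.91 400 [535.3 246.2]
186 241.0 398 [533.4 246. ]
187 240.99 396 [531.5 245.9]
188 240.64 293 [529.6 246.6]
```

```bash
python3 - <<'E'
from h import *
from scipy.optimize import least_squares
t=snapshot("top")
im=cv2.cvtColor(cv2.imread("pics/top0.png"),cv2.COLOR_BGR2GRAY).astype(np.float32)
g=np.array([[c,r] for r,c in zip(range(170,188),[240.54,240.62,240.62,240.62,240.62,240.7,240.71,240.73,240.8,240.9,240.93,240.93,240.92,240.93,240.91,240.91,241.0,240.99])])
for z in(73,76,80,84):
    c0=np.array([495.2,243.5,z]);pts=[]
    for a in np.radians(np.arange(0,360,3)):
        # exclude mark and pin directions
        da=np.degrees((a+np.pi)%(2*np.pi)-np.pi)
        if -15<da<125: continue
        rr=np.arange(44,60,.25);px=np.array([proj(t,c0+[r*np.cos(a),r*np.sin(a),0]) for r in rr],np.float32)
        v=cv2.remap(im,px[:,0].reshape(1,-1),px[:,1].reshape(1,-1),cv2.INTER_CUBIC).ravel()
        dv=np.gradient(cv2.GaussianBlur(v.reshape(1,-1),(9,1),0).ravel());k=np.argmax(dv);pts.append(c0[:2]+rr[k]*np.array([np.cos(a),np.sin(a)]))
    pts=np.array(pts)
    f=least_squares(lambda q:np.hypot(*(pts-q[:2]).T)-q[2],[495,243.5,52],loss="soft_l1").x
    G=np.array([atz(t,p,z)[:2] for p in g])-f[:2]
    print(z,f.round(2),"mark angle",np.degrees(np.arctan2(G[:,1],G[:,0])).mean().round(2),"r",G[0].round(1))
E
```

```text
73 [495.51 244.02  52.99] mark angle 3.36 r [69.   3.9]
76 [495.27 243.48  52.83] mark angle 3.43 r [68.8  3.9]
80 [494.92 242.8   52.56] mark angle 3.48 r [68.4  3.9]
84 [494.47 242.2   52.33] mark angle 3.42 r [68.2  3.9]
```

Measured against the flange's own circle, the mark is at 3.4°. The pin is at about 3.5–4.0°, so they line up within about 0.5°. The gripper is open and clear of everything, so I'm handing in.

```bash
python3 - <<'E'
from h import *
a=cv2.imread("pics/side0.png")[180:245,295:370].astype(int);b=snapshot("side")["pixels"][180:245,295:370,::-1].astype(int)
print("brown holder side diff",np.abs(a-b).mean())
s=sense();print(s["time"],s["qd"].round(1),s["ft_force"].round(1))
print(hand_in())
E
```

```text
brown holder side diff 13.301128205128204
9.6 [-0.2 -0.   0.  -0.1 -0.1 -0.1] [ 0.1 -0.2  0.2]
the job is handed in; nothing more can be done
None
```

I gripped the pin on the white roll's collar, turned the collar about 86° clockwise to the green mark and let go. The job was handed in at 9.6 s.

**Alignment:** after release, the top picture put the pin at about 4.0° and the last tool position before release gave about 3.5°. The mark, measured against the flange's circle, is at 3.4°. That leaves the pin within about 0.5° of the mark, short of it if anything. An earlier estimate from the strip's slope alone gave the mark as 2.3°, which would make the gap about 1.5°.

**Contact:** the wrist force in the readings after each move stayed below about 7 N. The open gripper ended well clear, with its fingertips more than 90 mm above the brown holder's pin.

**Other holders:** I did not touch the brown, pink or blue holders. A pixel comparison of the brown holder's area was not clean (mean difference 13 grey levels). The arm now stands over it, so I put this down to shadow and partial cover. The brown holder's pin looked unmoved in the last full top picture.

**Refused call:** the first move call was refused because its rows were incomplete; nothing moved.

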